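Snap the lock cap onto a speaker foot

TASK

Lock the speaker's foot: thread the large rubber ring over the upright stud so that it lies flat on the foot plate, let it go, then press the grey snap cap (the taller, ribbed one, not the flat disc) onto the stud, through the click, until it sits fully home on the ring. Keep pressing the cap down firmly after the click and finish like that, with the gripper still on the cap and still pushing it down. Leave the other things on the table where they are.

Things in the scene. Friction and masses are not known exactly. Their poses are not given: they have to be found in the camera images.
- speaker_foot: Fixed dark steel foot plate, 235 x 100 mm, 8 mm thick, on the work surface. Origin on the stud's axis at the plate's underside; z up, x towards the speaker. Plate from x -50 to +185 mm, y +-50 mm. A black speaker with grey fabric front stands on it, 110 mm wide, x 90 to 177 mm, top 86 mm above the work surface.
- stud_seat (a point): Point on the stud's axis at the plate's upper face, 8 mm above the work surface; axes as the foot's. A ring lying home has its origin here. A boss at the stud's root, 33 mm across and 6 mm high, tapering to the stud at 9 mm, centres the ring. A cap home on the ring has its origin 10 mm above this point.
- stud_top (a point): Centre of the top of the upright metal stud, 33 mm above the plate's upper face (41 mm above the work surface). The stud is 24 mm across and tapers over its last 5 mm to 15 mm. Four steel spring balls in its side, centred 19 mm above the plate, bulge to 32 mm across; they are pushed inwards by the cap's lip and spring out above it.
- damping_ring: Loose black rubber ring, the large one: 56 mm outside, 36 mm hole, 10 mm thick, about 30 g. Lies flat on the work surface. Origin at the centre of its underside, z its axis (up). It passes over the stud and the balls freely.
- snap_cap: Loose hollow grey plastic cap with ribbed side: 44 mm across, 30 mm high, about 40 g, standing mouth down on the work surface. Origin at the centre of its mouth, z up to the closed top. The mouth is a lip 3 mm thick with a 27 mm hole; above it the inside is 35 mm wide, up to 25 mm above the origin.
- cap_top (a point): Centre of the cap's closed top, 30 mm above its origin. The lip meets the balls with the top 55 mm above the plate; the push rises to about 8 N (7 to 11), then falls away with the top near 46 mm as the balls spring out over the lip (the click) and draw the cap down onto the ring: top 40 mm above the plate. Keep pressing there: over 3 N on the ring is needed, 10 to 20 N is fine.
- small_ring: Loose small black rubber ring, 30 mm outside, 12 mm hole, 10 mm thick; too small for the stud. Origin under its centre. Bystander: leave it where it is (more than 30 mm of movement fails).
- shelf_puck: Loose solid grey plastic disc, 54 mm across, 14 mm high. Origin under its centre. Bystander: leave it where it is (more than 30 mm of movement fails).
- remote: Loose black remote control, 45 (x) x 150 (y) x 16 mm. Origin under its centre. Bystander: leave it where it is (more than 30 mm of movement fails).
- dongle: Loose black stick with a metal plug, 65 x 28 x 12 mm along x. Origin under its centre. Bystander: leave it where it is (more than 30 mm of movement fails).
- driver: Loose black-handled screwdriver, about 170 mm long, lying along its x. Bystander: leave it where it is (more than 30 mm of movement fails).
- adapter: Loose white plug adapter, 55 x 40 x 28 mm, pins to +x. Origin under its centre. Bystander: leave it where it is (more than 30 mm of movement fails).

How it is judged:
On the way, in this order (a step that is already met when the one before it is completed fails the run):
1. the large rubber ring lies flat on the foot plate around the stud, let go (horizontal distance between damping_ring and stud_seat below 0.005 m and z of damping_ring in the frame of stud_seat between -0.003 and 0.003 m and angle between damping_ring's own z axis and vertical below 0.1 rad and contact force between the fingers and damping_ring below 0.5 N), for 0.2 s.
2. the cap has snapped past the balls and is pressed home on the ring (horizontal distance between each of damping_ring, snap_cap and stud_seat below 0.005 m and z of damping_ring in the frame of stud_seat between -0.003 and 0.003 m and angle between each of damping_ring, snap_cap's own z axis and vertical below 0.1 rad and z of snap_cap in the frame of stud_seat between 0.007 and 0.0125 m and contact force between snap_cap and damping_ring above 3 N and contact force between the fingers and snap_cap above 2 N), for 0.5 s.
At the end, for the whole second after the job is handed in: Ring flat on the plate round the stud (5 mm of axis, height 3 mm, tilt 0.1 rad); cap snapped home on it (5 mm of axis, mouth 7 to 12.5 mm above the plate, tilt 0.1 rad); for the last second the gripper is on the cap (over 2 N) and presses it onto the ring with over 3 N (all of step 2); the arm keeps its last pose, push and grip.
It fails at once if a bystander was moved more than 30 mm (distance of any of small_ring, shelf_puck, remote, dongle, driver, adapter from where it was at the start of the episode above 0.03 m).
It also fails if it takes over 61 s, if anything falls off the work surface, if the arm or the gripper's body presses on something with over 40 N, if the wrist force passes 120 N, or if a joint passes its speed limit or range.

ROBOT

A 6-joint arm with a two-finger parallel gripper is mounted at the origin on the work surface. World frame = base frame: x ahead of the robot, y to its left, z up, the work surface at z = 0. Lengths are in m, angles in rad, forces in N, time in s.
With the tool pointing down it reaches from about 0.375 to 0.975 m from the base axis. Payload 3.8 kg.
Tool frame: the origin (TCP) lies midway between the tips of the shut fingers; the grasp point (between the pads) lies 19 mm behind it; z points along the fingers, y is the line along which they close (so a half turn about z gives the same grasp; the last joint's range is limited). The gripper opens to 85 mm and grips with 20 to 120 N. Pads are 22 mm wide; open, the fingers measure 114 mm over their backs; the gripper's body (76 mm by 85 mm) begins 54 mm behind the grasp point. The pads swing forward as they close: fully open they stand 13 mm farther back than shut.
Start: joints at [1.178, 0.264, 1.604, -0, 1.274, -0.037], TCP at [0.235, 0.633, 0.231] pointing down, gripper open.
Joint ranges: [-2.63, 2.63], [-0.94, 2.18], [0.31, 2.57], [-1.31, 4.45], [0, 2.66], [-2.55, 2.55]. Speed limits (rad/s): [2.57, 2.57, 3.14, 3.14, 3.14, 3.14].

INTERFACE

Orientations are given as a rotation vector (axis times angle).
In Python, from workcell import bot gives the robot as it stands.
- The arm moves only by the tool servo_tool, never from a script. Its argument "series" is a list of rows, each a list of 7 numbers: the shift along the world's x, y, z in units of 0.15 m (1.0 is 0.15 m), then the turn, a rotation vector about the world's x, y, z in units of 180 degrees (1.0 is 180 degrees), then the closure, from 0 (fully open) to 1 (shut). A call has 1 to 20 rows; each row is the pose to reach, as a shift and turn from the pose commanded when the call began, turning the shorter way round; what a row does not reach only later rows make up. A row lasts 1/10 s, in which the tool goes at most 50 mm and 8.59 degrees, less where a joint would pass 70% of its speed; a pose out of reach is approached as far as the arm can. A call with a number of a shift or a turn outside -1 to 1 is refused whole. A call with a gripper value outside its range is refused whole. The fingers move at their own pace and stop on an object; "newtons" is the grip in N (left out, the last holds). Time passes only in rows, so rows that repeat a pose let the fingers close. It gives the time, the measured TCP pose, the force, the opening and the grip force at its end, in the units of the state.
- bot.read_state(): the state, without advancing time (a new reading comes with each control period).
- bot.read_camera(name): name is "scene" or "top"; returns the picture (384x512x3 uint8, red, green, blue); there is no depth.
- bot.camera_info(name): a dict with "vertical_fov" (degrees; the focal length in pixels is half the picture's height over the tangent of half this angle, whatever the lens; pixels are square), "cx", "cy" (the principal point, pixels), "dist" ([k1, k2, p1, p2, k3] as OpenCV has them; the pictures are not rectified), "R" (3x3) and "t" (3): a world point X has camera coordinates R X + t. Camera axes: x right, y down, z forward; pixel columns grow to the right and rows downward; lengths in m; the calibration is good to about 2 mm. A picture is of the moment at which its call begins. camera_info takes no time and is no camera call.
- bot.finish_job(): hands the job in; it is judged then, once.
Trained networks look in the newest picture that a camera, given by its name, has taken for a name from the list of things; names that differ only in an ending like _2 or _b are one class to them, and where a whole thing is asked for, a point or a joint stands for the part that bears it (a point fixed in the world has none). Each returns a list of dicts, best first, with "score" (0 to 1); they miss things now and then, are a little off and sometimes report something else, mostly with a low value. They report only what shows in the picture. A call takes as long as a camera call.
- bot.recognise(target, camera): "box" ([left, top, right, bottom] as shares, 0 to 1, of the picture: columns of its width, rows of its height, round what is visible of it).
- bot.trace(target, camera): "mask" (384x512 bool, what is visible of it) and "box" ([left, top, right, bottom] as shares, 0 to 1, of the picture: columns of its width, rows of its height, round what is visible of it).
- bot.mark_of(target, camera): "at" ([row, column] as shares, 0 to 1, of the picture: columns of its width, rows of its height: a listed point, or the origin of a listed thing).
The state is a dict: "time": time; "q": joint angles; "joint_vel": joint speeds; "joint_torque": joint torques, N m; "tool_pos": TCP position; "tcp_rot": TCP orientation; "wrist_force": force on the tool from outside, world axes, zero at the start; "torque": the same for the moment, N m; "width": opening from 0.0 (shut) to 1.0 (fully open); "grip_force": force on a finger pad.
Only numpy, scipy, OpenCV 4.12 (cv2) and the standard library are available. Lean on these libraries where they do the work, as an engineer would, in place of code of your own. Each camera call takes 0.05 s, during which the arm holds its last target. There are 200 camera calls.

## Working session

There is one attempt and no reset: what is moved stays moved. The work goes in short steps, Python scripts to look and compute and a tool call to move; the robot and the scene stay as the last step left them, time stands still between calls to the robot, and variables do not carry over. Pictures are saved under pics/ and viewed, at most 10 in all, crops included, and the job is handed in when it is done.

Besides the shell and the picture viewer there is one more tool, called after "Request:" as name(argument=value, ...), one argument or row to a line, values as JSON. servo_tool: Moves the arm, as the interface text tells. Shifts and turns lie within -1 to 1; 1 stands for 0.15 m of shift or 180 degrees of turn. Its arguments: {"type":"object","properties":{"series":{"type":"array","items":{"type":"array","items":{"type":"number"}}},"newtons":{"type":"number"}},"required":["series"]}

```bash
mkdir -p pics
cat > h.py <<'E'
import numpy as np, cv2
from workcell import bot
def ray(cam,px):
    c=bot.camera_info(cam); f=192/np.tan(np.radians(c["vertical_fov"])/2)
    K=np.array([[f,0,c["cx"]],[0,f,c["cy"]],[0,0,1.]])
    n=cv2.undistortPoints(np.array([[px]],float),K,np.array(c["dist"],float))[0,0]
    R=np.array(c["R"]);t=np.array(c["t"])
    return -R.T@t, R.T@np.array([n[0],n[1],1])
def at_z(cam,px,z):
    o,d=ray(cam,px); return o+d*(z-o[2])/d[2]
def proj(cam,X):
    c=bot.camera_info(cam); f=192/np.tan(np.radians(c["vertical_fov"])/2)
    K=np.array([[f,0,c["cx"]],[0,f,c["cy"]],[0,0,1.]])
    return cv2.projectPoints(np.array([X],float),cv2.Rodrigues(np.array(c["R"],float))[0],np.array(c["t"],float),K,np.array(c["dist"],float))[0][0,0]
E
python3 - <<'E'
from h import *
s=bot.read_state();print({k:np.round(v,3) for k,v in s.items()})
for c in("scene","top"):
    im=bot.read_camera(c);cv2.imwrite(f"pics/{c}0.png",im[:,:,::-1])
    i=bot.camera_info(c);print(c,i["vertical_fov"],-np.array(i["R"]).T@np.array(i["t"]))
    for n,z in(("damping_ring",0),("snap_cap",0),("cap_top",.03),("stud_top",.041),("stud_seat",.008),("small_ring",0),("shelf_puck",0),("speaker_foot",0),("remote",0),("dongle",0),("driver",0),("adapter",0)):
        for m in bot.mark_of(n,c)[:2]:
            p=[m["at"][1]*512,m["at"][0]*384];print(n,round(m["score"],2),np.round(p),np.round(at_z(c,p,z),4))
E
```

```text
{'time': np.float64(0.0), 'q': array([ 1.178,  0.265,  1.605,  0.   ,  1.274, -0.037]), 'joint_vel': array([ 0.   ,  0.   ,  0.001, -0.   , -0.001, -0.001]), 'joint_torque': array([-1.0000e-03, -5.1512e+01, -3.6731e+01,  0.0000e+00,  1.3000e-02,
       -0.0000e+00]), 'tool_pos': array([0.235, 0.632, 0.23 ]), 'tcp_rot': array([-5.560e-01, -3.092e+00,  3.000e-03]), 'wrist_force': array([-1.072, -0.302, -0.599]), 'torque': array([-0.041,  0.03 , -0.031]), 'grip_force': np.float64(0.0), 'width': np.float64(0.998)}
scene 45.467944362125095 [1.16913711 0.52378051 1.06850196]
damping_ring 0.62 [321. 254.] [0.5795 0.2688 0.    ]
damping_ring 0.29 [370. 281.] [0.5685 0.4125 0.    ]
snap_cap 0.7 [166. 168.] [ 0.614 -0.277  0.   ]
cap_top 0.49 [167. 161.] [ 0.6087 -0.273   0.03  ]
cap_top 0.32 [193. 118.] [ 0.4221 -0.3407  0.03  ]
stud_top 0.68 [259. 188.] [0.5273 0.0202 0.041 ]
stud_seat 0.6 [256. 194.] [0.5319 0.01   0.008 ]
small_ring 0.56 [218. 148.] [ 0.4555 -0.2045  0.    ]
shelf_puck 0.78 [329. 209.] [0.438  0.2051 0.    ]
remote 0.81 [194. 115.] [ 0.3892 -0.3713  0.    ]
dongle 0.68 [38
[... 292 characters left out ...]
ring 0.24 [207. 206.] [0.4454 0.2008 0.    ]
snap_cap 0.59 [209. 206.] [0.4436 0.1936 0.    ]
snap_cap 0.49 [344. 161.] [ 0.6093 -0.2731  0.    ]
cap_top 0.73 [350. 157.] [ 0.6188 -0.2867  0.03  ]
stud_top 0.74 [259. 180.] [0.5331 0.0209 0.041 ]
stud_seat 0.58 [264. 180.] [0.5362 0.0046 0.008 ]
small_ring 0.39 [324. 208.] [ 0.4435 -0.2024  0.    ]
shelf_puck 0.62 [159. 213.] [0.4167 0.364  0.    ]
shelf_puck 0.58 [208. 209.] [0.4359 0.1947 0.    ]
speaker_foot 0.41 [321. 207.] [ 0.4474 -0.1929  0.    ]
remote 0.7 [372. 222.] [ 0.3996 -0.3677  0.    ]
dongle 0.44 [159. 216.] [0.4064 0.363  0.    ]
driver 0.75 [146. 168.] [0.5716 0.4149 0.    ]
adapter 0.8 [385. 178.] [ 0.5513 -0.4149  0.    ]
```

Run:
```python
import cv2
a=cv2.imread("pics/scene0.png")[90:320,120:420];b=cv2.imread("pics/top0.png")[120:250,120:410]
cv2.imwrite("pics/s1.png",cv2.resize(a,(780,598),interpolation=cv2.INTER_CUBIC));cv2.imwrite("pics/t1.png",cv2.resize(b,None,fx=2.75,fy=2.75,interpolation=cv2.INTER_CUBIC))
```

```text
(no output)
```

View pics/s1.png

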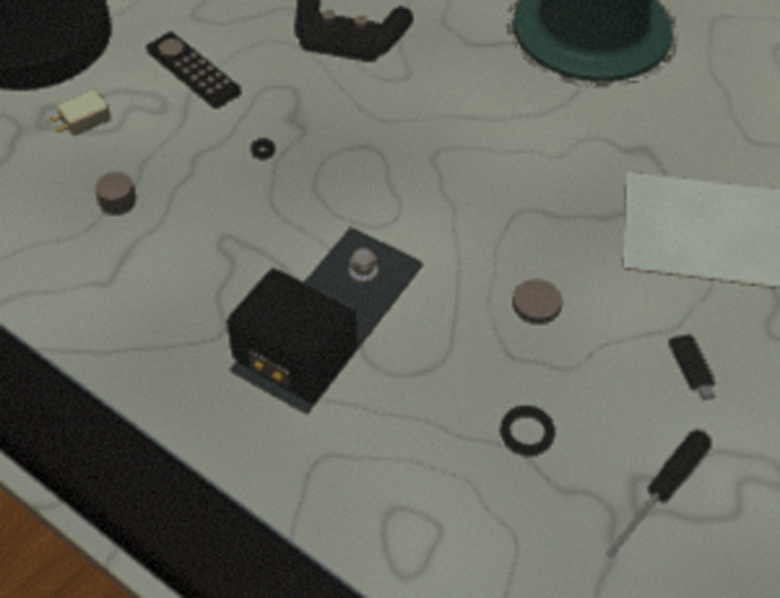

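View pics/t1.png

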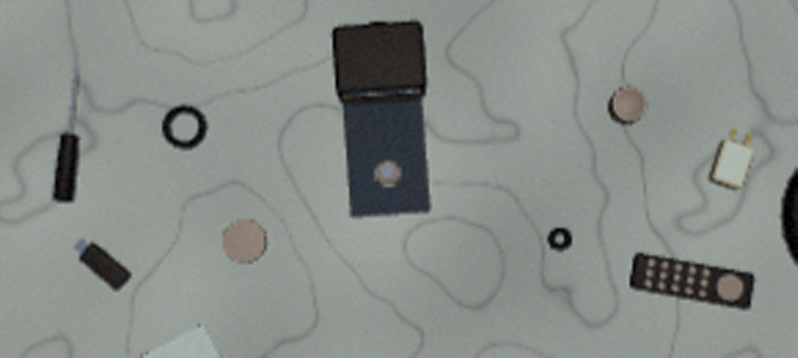

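Top view: ring at about (187,166), cap at (348,158), stud at (261,183), speaker away from the robot. Puck, small ring and the others are clear of all three. Next I fit the silhouettes to refine these positions.

```bash
cat >> h.py <<'E'
from scipy.optimize import least_squares
A=np.linspace(0,2*np.pi,60)
CIR={"ring":[(.028,0),(.028,.010)],"cap":[(.022,0),(.022,.03)],"stud":[(.0165,.008),(.0165,.014),(.012,.036),(.0075,.041)]}
def hullc(cam,name,xy,dz=0):
    P=np.array([[xy[0]+r*np.cos(a),xy[1]+r*np.sin(a),z+dz] for r,z in CIR[name] for a in A])
    h=cv2.convexHull(np.array([proj(cam,p) for p in P],np.float32)); m=cv2.moments(h)
    return np.array([m["m10"]/m["m00"],m["m01"]/m["m00"]]),m["m00"]
def seg(im,px,w,f):
    x,y=np.round(px).astype(int); c=cv2.resize(im[y-w:y+w+1,x-w:x+w+1],None,fx=4,fy=4,interpolation=cv2.INTER_CUBIC)
    m=f(c.astype(int)).astype(np.uint8)
    cs,_=cv2.findContours(m,cv2.RETR_EXTERNAL,cv2.CHAIN_APPROX_NONE)
    h=cv2.convexHull(max(cs,key=cv2.contourArea)); M=cv2.moments(h)
    return (np.array([M["m10"],M["m01"]])/M["m00"]+.5)/4-.5+[x-w,y-w], M["m00"]/16
def fit(obs,name,x0,dz=0):
    r=least_squares(lambda p:np.concatenate([hullc(c,name,p,dz)[0]-o for c,o in obs.items()]),x0[:2],diff_step=1e-4)
    return r.x,r.fun
E
python3 - <<'E'
from h import *
I={c:bot.read_camera(c) for c in("scene","top")}
dark=lambda c:c.sum(2)<240
def bg(c):
    b=np.median(c.reshape(-1,3),0); return np.abs(c-b).sum(2)>75
br=lambda c:c.sum(2)>240
for n,ps,pt,w,f,x0 in(("ring",(322.7,255.8),(187,166),15,bg,(.58,.27)),("cap",(165,164),(348,158),13,bg,(.61,-.275)),("stud",(260,191),(261,183),9,br,(.53,.015))):
    o={};
    for c,p in(("scene",ps),("top",pt)):
        q,a=seg(I[c],p,w,f);o[c]=q;print(n,c,np.round(q,2),round(a),"single",np.round(fit({c:q},n,x0)[0],4),"model area",round(hullc(c,n,x0)[1]))
    print("  joint",fit(o,n,x0))
# plate edges in top
for p in[(344,100),(422,98),(350,216),(430,211)]: print(at_z("top",(p[0]/2.75+120,p[1]/2.75+120),.008))
E
```

```text
ring scene [322.43 255.3 ] 345 single [0.5817 0.2747] model area 344Traceback (most recent call last):
  File "<stdin>", line 10, in <module>
  File "h.py", line 29, in fit
    r=least_squares(lambda p:np.concatenate([hullc(c,name,p,dz)[0]-o for c,o in obs.items()]),x0[:2],diff_step=1e-4)
    return func(*args, **kwargs)
    result = trf(vector_fun.fun, vector_fun.jac, x0, f0, J0, lb, ub, ftol, xtol,
                 gtol, max_nfev, x_scale, loss_function, tr_solver,
                 tr_options.copy(), verbose, callback=callback_wrapped)
    return trf_no_bounds(
        fun, jac, x0, f0, J0, ftol, xtol, gtol, max_nfev, x_scale,
        loss_function, tr_solver, tr_options, verbose, callback=callback)
    f_new = fun(x_new)
    self._update_fun()
    ~~~~~~~~~~~~~~~~^^
    self.f = self.fun_wrapped(xp_copy(self.x))
             ~~~~~~~~~~~~~~~~^^^^^^^^^^^^^^^^^
    return np.atleast_1d(self.fun(x))
                         ~~~~~~~~^^^
    return self.f(x, *self.args, **self.kwargs)
           ~~~~~~^^^^^^^^^^^^^^^^^^^^^^^^^^^^^^
  File "h.py", line 29, in <lambda>
    r=least_squares(lambda p:np.concatenate([hullc(c,name,p,dz)[0]-o for c,o in obs.items()]),x0[:2],diff_step=1e-4)
                                             ~~~~~^^^^^^^^^^^^^
  File "h.py", line 20, in hullc
    h=cv2.convexHull(np.array([proj(cam,p) for p in P],np.float32)); m=cv2.moments(h)
                               ~~~~^^^^^^^
  File "h.py", line 12, in proj
    c=bot.camera_info(cam); f=192/np.tan(np.radians(c["vertical_fov"])/2)
ValueError: time passes only in moves, steps and waits
```

```bash
sed -i 's/^from workcell import bot/from workcell import bot\nimport functools\ninfo=functools.cache(lambda c:bot.camera_info(c))/; s/c=bot.camera_info(cam)/c=info(cam)/; s/diff_step=1e-4/diff_step=5e-3/' h.py
python3 - <<'E'
from h import *
I={c:bot.read_camera(c) for c in("scene","top")}
def bg(c):
    b=np.median(c.reshape(-1,3),0); return np.abs(c-b).sum(2)>75
br=lambda c:c.sum(2)>240
for n,ps,pt,w,f,x0 in(("ring",(322.7,255.8),(187,166),15,bg,(.58,.27)),("cap",(165,164),(348,158),13,bg,(.61,-.275)),("stud",(260,191),(261,183),9,br,(.53,.015))):
    o={};
    for c,p in(("scene",ps),("top",pt)):
        q,a=seg(I[c],p,w,f);o[c]=q;print(n,c,np.round(q,2),round(a),"single",np.round(fit({c:q},n,x0)[0],4),"model area",round(hullc(c,n,x0)[1]))
    print("  joint",fit(o,n,x0))
for p in[(344,100),(422,98),(350,216),(430,211)]: print(at_z("top",(p[0]/2.75+120,p[1]/2.75+120),.008))
print(bot.read_state()["time"])
E
```

```text
ring scene [322.41 255.32] 344 single [0.5818 0.2747] model area 344
ring top [186.69 165.72] 226 single [0.5825 0.273 ] model area 214
  joint (array([0.58209102, 0.27408824]), array([-0.25027443, -0.05470667, -0.31422151,  0.11993903]))
cap scene [164.17 164.3 ] 211 single [ 0.6166 -0.2801] model area 218
cap top [347.13 158.37] 148 single [ 0.6156 -0.2803] model area 155
  joint (array([ 0.61607728, -0.28030651]), array([ 0.07148003, -0.11998839, -0.00287587, -0.1393454 ]))
stud scene [259.13 188.98] 52 single [0.516  0.0104] model area 123
stud top [260.44 182.82] 71 single [0.5266 0.0167] model area 74
  joint (array([0.52151234, 0.01389982]), array([-0.20997104,  1.76186653,  0.78548056,  1.47115079]))
[0.61823954 0.07145467 0.008     ]
[ 0.62242017 -0.02679586  0.008     ]
[0.47187515 0.06097716 0.008     ]
[ 0.47977799 -0.03877135  0.008     ]
1.5
```

Run:
```python
from h import *
O=[]
for c,(x,y) in(("scene",(260,190)),("top",(261,183))):
    im=np.mean([bot.read_camera(c).astype(float) for _ in range(3)],0)
    np.save(f"avg_{c}.npy",im)
    O.append(cv2.resize(np.clip(im*1.3,0,255).astype(np.uint8)[y-25:y+25,x-25:x+25,::-1],(390,390),interpolation=cv2.INTER_NEAREST))
    print(np.round(im.mean(2)[y-11:y+9,x-11:x+11]).astype(int))
cv2.imwrite("pics/stud.png",np.hstack(O))
```

```text
[[134 134 133 108  63  47  47  46  53  61  89 124 130 137 136 136 135 135
  134 135 136 136]
 [133 135 126  78  51  48  49  48  49  47  52  62  88 124 130 136 134 137
  136 136 135 136]
 [136 127  80  51  47  48  51  49  51  49  50  49  50  63  90 125 130 138
  137 136 136 136]
 [129  94  53  47  47  49  48  50  48  49  50  47  48  47  49  64  91 125
  130 132 137 137]
 [ 92  58  48  49  48  51  49  48  48  49  47  50  49  49  45  47  52  60
   74 105 129 134]
 [ 56  46  49  48  50  50  49  48  49  50  53  52  48  47  48  46  47  48
   49  55  74 106]
 [ 47  50  51  49  51  47  47  52  59  75  82  75  65  54  50  49  49  49
   49  49  47  57]
 [ 47  49  48  49  48  51  51  70  92 111 115 116 105  77  57  50  49  50
   49  49  49  48]
 [ 48  48  50  50  49  48  58 100 112 117 118 118 116 100  75  55  52  48
   49  48  50  50]
 [ 48  50  49  48  49  51  69 103 111 116 117 115 114 101  93  67  51  51
   48  50  49  51]
 [ 50  51  47  50  47  58  88 103 109 111 112 111 107 103  95  79  53  50
   50  50  51  51]
 [ 50  49  49  49  51  66  93  95 103 108 110 111 103  99  75  65  45  46
   
[... 1921 characters left out ...]
8 128 120 111 102  77  53  51
   52  51  55  53]
 [ 53  51  53  51  53  56  82  83 102 108 103 100 104 102  80  66  53  53
   54  54  53  53]
 [ 54  52  50  54  52  54  52  46  80  99 105 100  98  81  56  52  54  53
   50  52  53  54]
 [ 54  52  52  53  50  53  54  54  59  98 120 120 113  79  54  53  54  50
   53  55  53  53]
 [ 52  54  53  54  54  50  55  51  53  68  66  62  54  53  52  54  52  52
   52  52  53  53]
 [ 52  54  52  52  53  55  54  52  53  54  54  52  53  54  54  53  54  52
   52  53  52  53]
 [ 53  52  51  52  51  53  53  51  52  55  53  52  53  54  53  54  52  54
   52  51  53  52]
 [ 52  53  50  54  52  53  53  54  52  51  52  53  53  53  55  54  53  50
   51  52  53  52]]
```

View pics/stud.png

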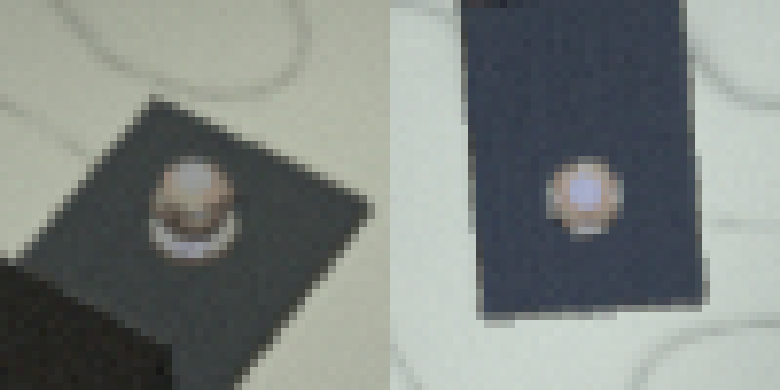

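The stud shows clearly in both crops: scene about (260,190), top about (261,183), with the boss and the ball bulge. I refit on all the pixels brighter than the plate.

Run:
```python
from h import *
CIR["stud"].insert(2,(.0145,.027))
I={c:np.load(f"avg_{c}.npy") for c in("scene","top")}
o={}
for c,p in(("scene",(260,190)),("top",(261,183))):
    q,a=seg(I[c],p,(9 if c=="top" else 10),lambda m:(m.mean(2)>70)&((np.indices(m.shape[:2])[0]>18) if c=="scene" else True));o[c]=q
    print(c,q,a,np.round(fit({c:q},"stud",(.526,.016))[0],4),hullc(c,"stud",(.526,.016)))
print(fit(o,"stud",(.526,.016)))
# plate outline: top and scene corners by line fit of the bright/dark boundary
im=I["top"].mean(2)
def edge(pts): # subpixel crossing of 95 along the row/col
    return at_z("top",pts,.008)
L=[];Rr=[];N=[]
cross=lambda v,t:np.interp(t,v,np.arange(len(v))) 
for r in range(165,194):
    v=im[r];  i=next(k for k in range(255,230,-1) if v[k]>95); L.append(at_z("top",(i+(v[i]-95)/(v[i]-v[i+1]),r),.008)[:2])
    i=next(k for k in range(268,290) if v[k]>95); Rr.append(at_z("top",(i-(v[i]-95)/(v[i]-v[i-1]),r),.008)[:2])
for cc in range(252,270):
    v=im[:,cc]; i=next(k for k in range(192,210) if v[k]>95); N.append(at_z("top",(cc,i-(v[i]-95)/(v[i]-v[i-1])),.008)[:2])
def line(P):
    P=np.array(P); m=np.median(P,0); vx,vy,x,y=cv2.fitLine(P.astype(np.float32),cv2.DIST_HUBER,0,.001,.001).ravel(); return np.array([x,y]),np.array([vx,vy])*np.sign(vx)
(l,ld),(r,rd)=line(L),line(Rr);n,nd=line(N); d=ld+rd; d/=np.linalg.norm(d); nn=np.array([-d[1],d[0]])
w=(l-r)@nn; a=((n-r)@d)*d+r; 
mid=r+nn*w/2; s=(n-mid)@d+.05
print("yaw",np.degrees(np.arctan2(d[1],d[0])),np.degrees(np.arctan2(ld[1],ld[0])),np.degrees(np.arctan2(rd[1],rd[0])),"width",w,"stud",mid+d*s)
```

```text
scene [259.08927359 189.11121012] 61.375 [0.5165 0.0106] (array([258.53863343, 192.02822701]), 124.01838492334355)
top [260.44086887 182.80628184] 77.6875 [0.5266 0.0167] (array([260.6381925, 182.9826817]), 73.64671803731471)
(array([0.52178904, 0.01401534]), array([-0.19763752,  1.68354382,  0.75420715,  1.40389533]))
yaw 5.169333 5.386081 4.9525876 width 0.09919169 stud [0.52661633 0.01652075]
```

Request:
servo_tool(
  series=[
    [1, -1, 0, 0, 0, 0, 0],
    [1, -1, 0, 0, 0, 0, 0],
    [1, -1, 0, 0, 0, 0, 0],
    [1, -1, 0, 0, 0, 0, 0],
    [1, -1, 0, 0, 0, 0, 0],
  ],
  newtons=40,
)

```text
time: 2.3
tool_pos: [0.3883, 0.4793, 0.2315]
tcp_rot: [0.562, 3.089, -0.002]
wrist_force: [-0.3, 0.3, 0.8]
width: 1.0
grip_force: 0.0
```

Request:
servo_tool(
  series=[
    [1, -1, -0.2, 0, 0, 0, 0],
    [1, -1, -0.2, 0, 0, 0, 0],
    [1, -1, -0.2, 0, 0, 0, 0],
    [1, -1, -0.2, 0, 0, 0, 0],
    [1, -1, -0.2, 0, 0, 0, 0],
  ],
)

```text
time: 2.8
tool_pos: [0.5375, 0.3296, 0.2004]
tcp_rot: [0.561, 3.091, -0.002]
wrist_force: [0.3, 0.6, -0.0]
width: 1.001
grip_force: 0.0
```

Run:
```python
from h import *
s=bot.read_state();print({k:np.round(s[k],4) for k in("time","tool_pos","tcp_rot","wrist_force","width")})
CIR["stud"].insert(2,(.0145,.027))
I={c:np.load(f"avg_{c}.npy") for c in("scene","top")}
for c,(x,y) in(("scene",(260,190)),("top",(261,183))):
    w=12; y0=y-5 if c=="scene" else y-w
    k=cv2.resize(I[c][y0:y+w,x-8:x+9].mean(2),None,fx=4,fy=4,interpolation=cv2.INTER_CUBIC)
    ys,xs=np.nonzero(k>75); h=cv2.convexHull(np.c_[xs,ys].astype(np.int32));M=cv2.moments(h)
    q=(np.array([M["m10"],M["m01"]])/M["m00"]+.5)/4-.5+[x-8,y0]
    print(c,q,M["m00"]/16,fit({c:q},"stud",(.526,.016))[0])
```

```text
{'time': np.float64(2.8), 'tool_pos': array([0.5375, 0.3296, 0.2004]), 'tcp_rot': array([ 5.6120e-01,  3.0907e+00, -2.3000e-03]), 'wrist_force': array([ 0.2589,  0.5848, -0.0486]), 'width': np.float64(1.0014)}
scene [259.23017417 191.55079211] 112.4375 [0.52338251 0.01650826]
top [260.40425864 182.77663821] 75.03125 [0.5266991  0.01681594]
```

Request:
servo_tool(
  series=[
    [0.31, -0.39, -0.4, 0, 0, 0, 0],
    [0.31, -0.39, -0.8, 0, 0, 0, 0],
    [0.31, -0.39, -1, 0, 0, 0, 0],
    [0.31, -0.39, -1, 0, 0, 0, 0],
    [0.31, -0.39, -1, 0, 0, 0, 0],
  ],
)

```text
time: 3.3
tool_pos: [0.5776, 0.2727, 0.0459]
tcp_rot: [-0.556, -3.083, 0.008]
wrist_force: [-0.2, 0.0, 0.2]
width: 1.001
grip_force: 0.0
```

Request:
servo_tool(
  series=[
    [0, 0, 0, 0, 0, 0, 0],
    [0, 0, 0, 0, 0, 0, 0],
    [0, 0, 0, 0, 0, 0, 0],
  ],
)

```text
time: 3.6
tool_pos: [0.5833, 0.2758, 0.0543]
tcp_rot: [0.554, 3.088, 0.004]
wrist_force: [0.7, 1.0, 0.2]
width: 1.003
grip_force: 0.0
```

Run:
```python
from h import *
for _ in range(3):
    s=bot.read_state();print(s["time"],np.round(s["tool_pos"],4),s["q"]); im=bot.read_camera("scene")
```

```text
3.6 [0.5833 0.2758 0.0543] [ 4.03037305e-01  3.63086090e-01  1.82413317e+00  1.99078820e-04
  9.49484488e-01 -8.12984087e-01]
3.65 [0.583  0.2756 0.054 ] [ 4.02896551e-01  3.63220656e-01  1.82458164e+00  1.64750116e-04
  9.49413046e-01 -8.12986393e-01]
3.7 [0.5828 0.2753 0.0535] [ 4.02666929e-01  3.63546090e-01  1.82505615e+00  8.96683159e-05
  9.49364748e-01 -8.13053313e-01]
```

Request:
servo_tool(
  series=[
    [0, 0, -0.1, 0, 0, 0, 0],
    [0, 0, -0.2, 0, 0, 0, 0],
    [0, 0, -0.27, 0, 0, 0, 0],
    [0, 0, -0.3, 0, 0, 0, 0],
    [0, 0, -0.32, 0, 0, 0, 0],
    [0, 0, -0.34, 0, 0, 0, 0],
    [0, 0, -0.34, 0, 0, 0, 0],
    [0, 0, -0.34, 0, 0, 0, 0],
    [0, 0, -0.34, 0, 0, 0, 0],
  ],
)

```text
time: 4.65
tool_pos: [0.5821, 0.2744, 0.0008]
tcp_rot: [0.556, 3.091, 0.001]
wrist_force: [-0.2, -0.7, 0.4]
width: 0.998
grip_force: 0.0
```

Request:
servo_tool(
  series=[
    [0, 0, 0, 0, 0, 0, 0.2],
    [0, 0, 0, 0, 0, 0, 0.3],
    [0, 0, 0, 0, 0, 0, 0.6],
    [0, 0, 0, 0, 0, 0, 0.6],
    [0, 0, 0, 0, 0, 0, 0.6],
    [0, 0, 0, 0, 0, 0, 0.6],
    [0, 0, 0, 0, 0, 0, 0.6],
    [0, 0, 0, 0, 0, 0, 0.6],
  ],
  newtons=40,
)

```text
time: 5.45
tool_pos: [0.5823, 0.2745, 0.0012]
tcp_rot: [0.556, 3.091, 0.001]
wrist_force: [-1.0, 0.8, 6.1]
width: 0.623
grip_force: 42.4
```

Request:
servo_tool(
  series=[
    [0, 0, 0.2, 0, 0, 0, 0.6],
    [0, 0, 0.5, 0, 0, 0, 0.6],
    [0, 0, 0.8, 0, 0, 0, 0.6],
    [0, 0, 0.8, 0, 0, 0, 0.6],
    [0, 0, 0.8, 0, 0, 0, 0.6],
    [0, 0, 0.8, 0, 0, 0, 0.6],
  ],
)

```text
time: 6.05
tool_pos: [0.5804, 0.2737, 0.1186]
tcp_rot: [-0.556, -3.09, 0.003]
wrist_force: [-0.5, -0.6, -0.9]
width: 0.621
grip_force: 42.2
```

Run:
```python
from h import *
a=bot.read_camera("scene")[175:285,250:400]
cv2.imwrite("pics/g1.png",cv2.resize(a[:,:,::-1],None,fx=4,fy=4,interpolation=cv2.INTER_CUBIC))
s=bot.read_state();print(s["time"],np.round(s["tool_pos"],4))
```

```text
6.1 [0.58   0.2735 0.1179]
```

View pics/g1.png

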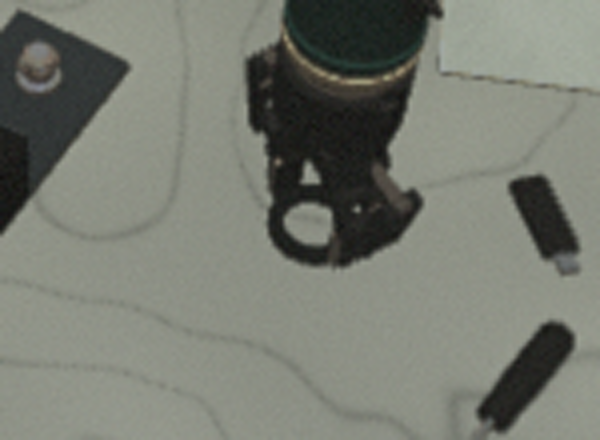

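Ring is held level between the pads at about full-picture pixel (328,231). Now on to the stud.

Request:
servo_tool(
  series=[
    [-0.1, -0.3, 0, 0, 0, 0, 0.6],
    [-0.2, -0.6, 0, 0, 0, 0, 0.6],
    [-0.3, -0.9, 0, 0, 0, 0, 0.6],
    [-0.3, -0.9, 0, 0, 0, 0, 0.6],
  ],
)

```text
time: 6.5
tool_pos: [0.5323, 0.1345, 0.1171]
tcp_rot: [-0.56, -3.084, 0.007]
wrist_force: [0.7, 0.7, -1.0]
width: 0.623
grip_force: 42.2
```

Request:
servo_tool(
  series=[
    [-0.07, -0.3, 0, 0, 0, 0, 0.6],
    [-0.07, -0.55, 0, 0, 0, 0, 0.6],
    [-0.07, -0.75, 0, 0, 0, 0, 0.6],
    [-0.07, -0.82, -0.1, 0, 0, 0, 0.6],
    [-0.07, -0.82, -0.3, 0, 0, 0, 0.6],
    [-0.07, -0.82, -0.4, 0, 0, 0, 0.6],
    [-0.07, -0.82, -0.4, 0, 0, 0, 0.6],
    [-0.07, -0.82, -0.4, 0, 0, 0, 0.6],
    [-0.07, -0.82, -0.4, 0, 0, 0, 0.6],
    [-0.07, -0.82, -0.4, 0, 0, 0, 0.6],
    [-0.07, -0.82, -0.4, 0, 0, 0, 0.6],
    [-0.07, -0.82, -0.4, 0, 0, 0, 0.6],
    [-0.07, -0.82, -0.4, 0, 0, 0, 0.6],
  ],
)

```text
time: 7.8
tool_pos: [0.5264, 0.0162, 0.0607]
tcp_rot: [0.556, 3.091, 0.0]
wrist_force: [-0.3, 0.1, -0.8]
width: 0.622
grip_force: 42.3
```

Run:
```python
from h import *
s=bot.read_state();print(s["time"],np.round(s["tool_pos"],4))
a=bot.read_camera("scene")[145:225,210:310]; b=bot.read_camera("top")[140:220,215:315]
cv2.imwrite("pics/g2.png",cv2.resize(np.hstack([a,b])[:,:,::-1],None,fx=4,fy=4,interpolation=cv2.INTER_CUBIC))
for z in(.041,): print(proj("scene",(.526,.0167,z)),proj("top",(.526,.0167,z)))
```

```text
7.8 [0.5264 0.0162 0.0607]
[258.69922698 187.20519981] [260.39960746 182.02160174]
```

View pics/g2.png

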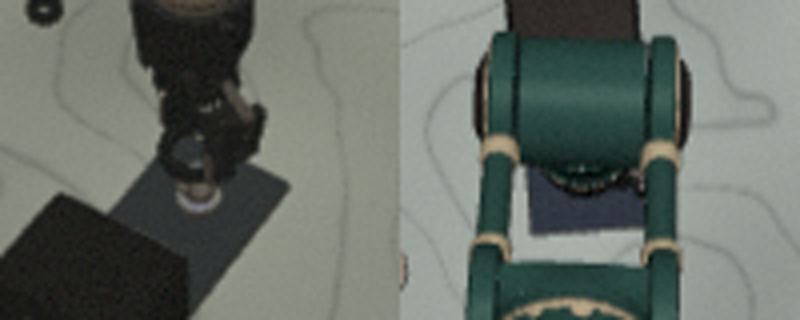

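The ring hangs over the stud, with the stud top just visible at its lower rim at about (259,188) in the scene view. I lower it slowly.

Request:
servo_tool(
  series=[
    [0, 0, -0.06, 0, 0, 0, 0.6],
    [0, 0, -0.12, 0, 0, 0, 0.6],
    [0, 0, -0.16, 0, 0, 0, 0.6],
    [0, 0, -0.2, 0, 0, 0, 0.6],
    [0, 0, -0.24, 0, 0, 0, 0.6],
    [0, 0, -0.24, 0, 0, 0, 0.6],
  ],
)

```text
time: 8.5
tool_pos: [0.5251, 0.0163, 0.023]
tcp_rot: [-0.555, -3.09, 0.001]
wrist_force: [0.1, -0.1, -0.5]
width: 0.622
grip_force: 42.3
```

Request:
servo_tool(
  series=[
    [0, 0, -0.03, 0, 0, 0, 0.6],
    [0, 0, -0.06, 0, 0, 0, 0.6],
    [0, 0, -0.08, 0, 0, 0, 0.6],
    [0, 0, -0.1, 0, 0, 0, 0.6],
    [0, 0, -0.1, 0, 0, 0, 0.6],
    [0, 0, -0.1, 0, 0, 0, 0.6],
  ],
)

```text
time: 9.1
tool_pos: [0.5262, 0.0162, 0.0093]
tcp_rot: [0.556, 3.092, 0.0]
wrist_force: [0.4, -0.1, 0.1]
width: 0.62
grip_force: 42.3
```

Request:
servo_tool(
  series=[
    [0, 0, 0, 0, 0, 0, 0.25],
    [0, 0, 0, 0, 0, 0, 0.1],
    [0, 0, 0, 0, 0, 0, 0],
    [0, 0, 0, 0, 0, 0, 0],
    [0, 0, 0, 0, 0, 0, 0],
    [0, 0, 0.2, 0, 0, 0, 0],
    [0, 0, 0.5, 0, 0, 0, 0],
    [0, 0, 0.9, 0, 0, 0, 0],
    [0, 0, 0.9, 0, 0, 0, 0],
  ],
)

```text
time: 10.0
tool_pos: [0.5307, 0.0162, 0.1512]
tcp_rot: [0.554, 3.081, 0.003]
wrist_force: [1.4, 0.1, 0.1]
width: 0.997
grip_force: 0.0
```

Request:
servo_tool(
  series=[
    [0.1, -0.3, 0, 0, 0, 0, 0],
    [0.2, -0.6, 0, 0, 0, 0, 0],
    [0.3, -0.98, 0, 0, 0, 0, 0],
    [0.3, -0.98, 0, 0, 0, 0, 0],
  ],
)

```text
time: 10.4
tool_pos: [0.5723, -0.1353, 0.1444]
tcp_rot: [0.561, 3.089, -0.003]
wrist_force: [0.7, 0.5, 0.3]
width: 1.0
grip_force: 0.0
```

Run:
```python
from h import *
s=bot.read_state();print(s["time"],np.round(s["tool_pos"],4))
A=bot.read_camera("scene");B=bot.read_camera("top")
a=A[150:230,210:310]; b=B[140:220,215:315]
cv2.imwrite("pics/g3.png",cv2.resize(np.hstack([a,b])[:,:,::-1],None,fx=4,fy=4,interpolation=cv2.INTER_CUBIC))
```

```text
10.4 [ 0.5723 -0.1353  0.1444]
```

View pics/g3.png

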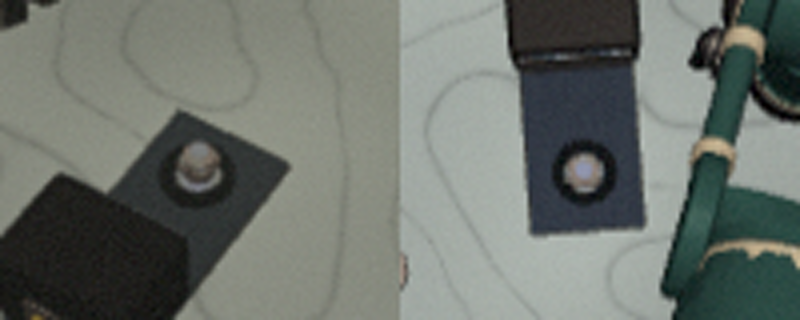

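The ring lies flat and concentric around the stud, at about (259,193) in the scene view and (261,183) in the top view. Now the cap.

Request:
servo_tool(
  series=[
    [0.1, -0.3, 0, 0, 0, 0, 0],
    [0.2, -0.6, -0.1, 0, 0, 0, 0],
    [0.3, -0.9, -0.3, 0, 0, 0, 0],
    [0.3, -0.99, -0.5, 0, 0, 0, 0],
    [0.3, -0.99, -0.56, 0, 0, 0, 0],
    [0.3, -0.99, -0.56, 0, 0, 0, 0],
    [0.3, -0.99, -0.56, 0, 0, 0, 0],
    [0.3, -0.99, -0.56, 0, 0, 0, 0],
    [0.3, -0.99, -0.56, 0, 0, 0, 0],
    [0.3, -0.99, -0.56, 0, 0, 0, 0],
  ],
)

```text
time: 11.5
tool_pos: [0.617, -0.2789, 0.0619]
tcp_rot: [0.554, 3.09, -0.001]
wrist_force: [-0.1, -0.3, -0.0]
width: 1.0
grip_force: 0.0
```

Request:
servo_tool(
  series=[
    [-0.005, -0.007, -0.1, 0, 0, 0, 0],
    [-0.005, -0.007, -0.2, 0, 0, 0, 0],
    [-0.005, -0.007, -0.3, 0, 0, 0, 0],
    [-0.005, -0.007, -0.35, 0, 0, 0, 0],
    [-0.005, -0.007, -0.38, 0, 0, 0, 0],
    [-0.005, -0.007, -0.38, 0, 0, 0, 0],
    [-0.005, -0.007, -0.38, 0, 0, 0, 0.1],
    [-0.005, -0.007, -0.38, 0, 0, 0, 0.3],
    [-0.005, -0.007, -0.38, 0, 0, 0, 0.4],
    [-0.005, -0.007, -0.38, 0, 0, 0, 0.8],
    [-0.005, -0.007, -0.38, 0, 0, 0, 0.8],
    [-0.005, -0.007, -0.38, 0, 0, 0, 0.8],
    [-0.005, -0.007, -0.38, 0, 0, 0, 0.8],
    [-0.005, -0.007, -0.38, 0, 0, 0, 0.8],
  ],
  newtons=80,
)

```text
time: 12.9
tool_pos: [0.6163, -0.2808, 0.0046]
tcp_rot: [0.556, 3.09, -0.001]
wrist_force: [-1.2, -0.5, 6.0]
width: 0.488
grip_force: 81.3
```

Request:
servo_tool(
  series=[
    [0, 0, 0.2, 0, 0, 0, 0.8],
    [0, 0, 0.5, 0, 0, 0, 0.8],
    [0, 0, 0.8, 0, 0, 0, 0.8],
    [-0.1, 0.3, 0.8, 0, 0, 0, 0.8],
    [-0.2, 0.6, 0.8, 0, 0, 0, 0.8],
    [-0.3, 0.9, 0.8, 0, 0, 0, 0.8],
    [-0.3, 0.99, 0.8, 0, 0, 0, 0.8],
  ],
)

```text
time: 13.6
tool_pos: [0.5672, -0.1279, 0.1222]
tcp_rot: [-0.552, -3.089, -0.002]
wrist_force: [0.1, 0.4, -0.5]
width: 0.489
grip_force: 81.0
```

Request:
servo_tool(
  series=[
    [-0.1, 0.3, 0, 0, 0, 0, 0.8],
    [-0.2, 0.6, 0, 0, 0, 0, 0.8],
    [-0.3, 0.9, 0, 0, 0, 0, 0.8],
    [-0.3, 0.99, -0.1, 0, 0, 0, 0.8],
    [-0.3, 0.99, -0.3, 0, 0, 0, 0.8],
    [-0.3, 0.99, -0.4, 0, 0, 0, 0.8],
    [-0.3, 0.99, -0.4, 0, 0, 0, 0.8],
    [-0.3, 0.99, -0.4, 0, 0, 0, 0.8],
    [-0.3, 0.99, -0.4, 0, 0, 0, 0.8],
    [-0.3, 0.99, -0.4, 0, 0, 0, 0.8],
    [-0.3, 0.99, -0.4, 0, 0, 0, 0.8],
    [-0.3, 0.99, -0.4, 0, 0, 0, 0.8],
  ],
)

```text
time: 14.8
tool_pos: [0.5259, 0.0165, 0.064]
tcp_rot: [0.556, 3.091, 0.0]
wrist_force: [-0.6, -0.8, -1.3]
width: 0.493
grip_force: 81.1
```

Run:
```python
from h import *
A=bot.read_camera("scene");a=A[145:225,210:310]
cv2.imwrite("pics/g4.png",cv2.resize(a[:,:,::-1],None,fx=6,fy=6,interpolation=cv2.INTER_CUBIC))
s=bot.read_state();print(s["time"],np.round(s["tool_pos"],4))
```

```text
14.85 [0.5257 0.0166 0.0638]
```

View pics/g4.png

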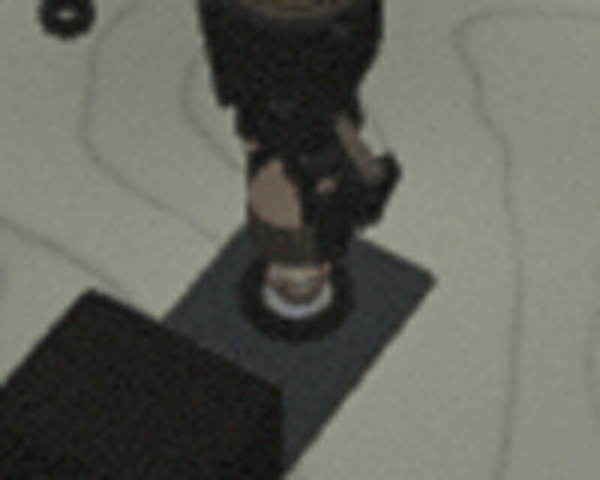

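The cap is held upright right above the stud, mouth near (259,190). I lower it over the tapered top.

Request:
servo_tool(
  series=[
    [0, 0, -0.03, 0, 0, 0, 0.8],
    [0, 0, -0.06, 0, 0, 0, 0.8],
    [0, 0, -0.09, 0, 0, 0, 0.8],
    [0, 0, -0.12, 0, 0, 0, 0.8],
    [0, 0, -0.14, 0, 0, 0, 0.8],
    [0, 0, -0.14, 0, 0, 0, 0.8],
    [0, 0, -0.14, 0, 0, 0, 0.8],
  ],
)

```text
time: 15.55
tool_pos: [0.5253, 0.0167, 0.0421]
tcp_rot: [-0.556, -3.092, 0.0]
wrist_force: [1.1, -0.6, -0.3]
width: 0.49
grip_force: 81.1
```

Request:
servo_tool(
  series=[
    [0, 0, -0.01, 0, 0, 0, 0.8],
    [0, 0, -0.02, 0, 0, 0, 0.8],
    [0, 0, -0.03, 0, 0, 0, 0.8],
    [0, 0, -0.03, 0, 0, 0, 0.8],
  ],
  newtons=100,
)

```text
time: 15.95
tool_pos: [0.5254, 0.0167, 0.0378]
tcp_rot: [-0.556, -3.092, -0.0]
wrist_force: [-0.5, 1.1, 0.1]
width: 0.481
grip_force: 101.2
```

Not a trace of side force. Pressing on through the click.

Request:
servo_tool(
  series=[
    [0, 0, -0.01, 0, 0, 0, 0.8],
    [0, 0, -0.02, 0, 0, 0, 0.8],
    [0, 0, -0.03, 0, 0, 0, 0.8],
    [0, 0, -0.04, 0, 0, 0, 0.8],
    [0, 0, -0.05, 0, 0, 0, 0.8],
  ],
)

```text
time: 16.45
tool_pos: [0.5259, 0.0169, 0.0321]
tcp_rot: [0.556, 3.091, 0.001]
wrist_force: [-4.3, 0.3, 8.7]
width: 0.488
grip_force: 102.4
```

Request:
servo_tool(
  series=[
    [0, 0, -0.01, 0, 0, 0, 0.8],
    [0, 0, -0.02, 0, 0, 0, 0.8],
    [0, 0, -0.03, 0, 0, 0, 0.8],
    [0, 0, -0.04, 0, 0, 0, 0.8],
    [0, 0, -0.05, 0, 0, 0, 0.8],
    [0, 0, -0.05, 0, 0, 0, 0.8],
  ],
)

```text
time: 17.05
tool_pos: [0.5254, 0.0166, 0.0227]
tcp_rot: [-0.556, -3.092, 0.0]
wrist_force: [-1.1, 0.2, 1.6]
width: 0.487
grip_force: 101.6
```

Through the click (8.7 N, then 1.6 N at the home height). Now building up the push.

Request:
servo_tool(
  series=[
    [0, 0, -0.005, 0, 0, 0, 0.8],
    [0, 0, -0.01, 0, 0, 0, 0.8],
    [0, 0, -0.01, 0, 0, 0, 0.8],
    [0, 0, -0.01, 0, 0, 0, 0.8],
  ],
)

```text
time: 17.45
tool_pos: [0.5254, 0.0166, 0.0226]
tcp_rot: [-0.556, -3.092, 0.0]
wrist_force: [-6.5, -0.0, 13.1]
width: 0.481
grip_force: 102.8
```

Request:
servo_tool(
  series=[
    [0, 0, -0.002, 0, 0, 0, 0.8],
    [0, 0, -0.002, 0, 0, 0, 0.8],
    [0, 0, -0.002, 0, 0, 0, 0.8],
    [0, 0, -0.002, 0, 0, 0, 0.8],
    [0, 0, -0.002, 0, 0, 0, 0.8],
    [0, 0, -0.002, 0, 0, 0, 0.8],
    [0, 0, -0.002, 0, 0, 0, 0.8],
    [0, 0, -0.002, 0, 0, 0, 0.8],
    [0, 0, -0.002, 0, 0, 0, 0.8],
    [0, 0, -0.002, 0, 0, 0, 0.8],
  ],
)

```text
time: 18.45
tool_pos: [0.5254, 0.0166, 0.0226]
tcp_rot: [-0.556, -3.092, 0.0]
wrist_force: [-7.0, 0.5, 14.7]
width: 0.488
grip_force: 102.8
```

Run:
```python
from h import *
A=bot.read_camera("scene");a=A[145:225,210:310]
cv2.imwrite("pics/g5.png",cv2.resize(a[:,:,::-1],None,fx=6,fy=6,interpolation=cv2.INTER_CUBIC))
s=bot.read_state();print(s["time"],np.round(s["tool_pos"],4),s["wrist_force"],s["grip_force"])
```

```text
18.5 [0.5255 0.0166 0.0226] [-6.93895953  0.83183902 15.75788191] 102.79749099165201
```

View pics/g5.png

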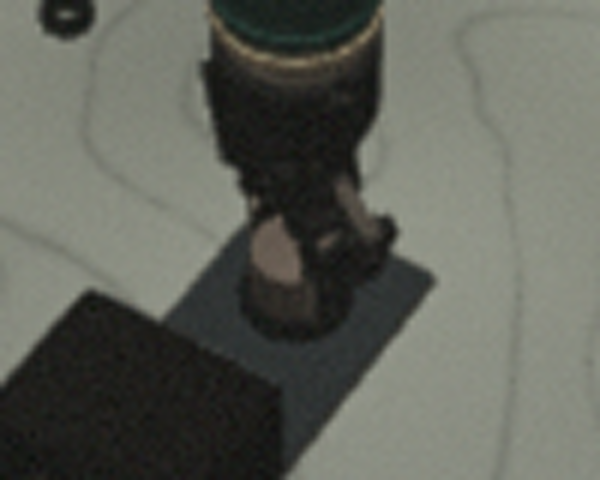

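The cap sits upright on the ring, at about (257,194) in the full scene picture, with the gripper still on it and pushing down with about 15 N.

```bash
python3 -c "
from workcell import bot
print(bot.finish_job())"
```

```text
the job is handed in; nothing more can be done
None
```

The ring lies flat round the stud and the cap clicked home on it, with the gripper still pressing it down at about 15 N; I handed the job in at about 18.5 s, and no verdict was returned.

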